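# Click the pastry warmer's dial to the green dot

## Robot

A 7-joint arm with a two-finger parallel gripper is mounted at the origin on a cart in front of the work surface, level with it; the furniture and walls round the work are solid. World frame = base frame: x ahead of the robot, y to its left, z up, the work surface at z = 0. Lengths are in m, angles in degrees, forces in N, time in s.
With the tool pointing down it reaches from about 0.425 to 0.875 m from the base axis. Payload 4.7 kg.
Tool frame: the origin (TCP) lies between the finger pads; the fingertips stand env.finger_overhang ahead of it and the grasp point (between the pads) lies 5 mm behind it (env.finger_overhang is the distance from the TCP to the fingertips, in m); z points along the fingers, y is the line along which they close (so a half turn about z gives the same grasp; the last joint's range is limited). The gripper opens to 87 mm and grips with 3 to 60 N. Pads are 19 mm wide; open, the fingers measure 117 mm over their backs; the gripper's body (75 mm by 190 mm) begins 51 mm behind the grasp point.
Start: joints at [72.485, 18.392, -4.016, 83.108, 1.295, 78.541, -3.26], TCP at [0.204, -0.617, 0.237] pointing down, gripper open.
Joint ranges: [-163.93, 163.93], [-17.29, 119.83], [-79.2, 71.16], [3.27, 140.29], [-89.18, 269.18], [5.43, 117.66], [-154.24, 154.24]. Speed limits (degrees/s): [147.25, 147.25, 180, 180, 180, 180, 180].

## Interface

Orientations are given as [roll, pitch, yaw] about the fixed x, y, z axes, in that order (R = Rz(yaw) Ry(pitch) Rx(roll)).
In Python, from cell import telemetry, eyes, env, models gives the robot as it stands. The module is installed in compiled form; this text tells all that it offers.
- The arm moves only by the tool drive_tool, never from a script. Its arguments are lists of equal length, an entry for each row: "angular": the turn, a rotation vector about the tool's x, y, z in rad, a list of three; "delta_pos": the shift along the tool's x, y, z in cm, a list of three; "gripper": the finger opening in cm, from 0 to 8.7. A call has 1 to 20 rows; each row shifts and turns the commanded pose from where the row before left it, along the tool's axes as they then stand; what a row does not reach is not made up. A row lasts 1/10 s, in which the tool goes at most 50 mm and 8.59 degrees, less where a joint would pass 70% of its speed; a pose out of reach is approached as far as the arm can. A call with a gripper value outside its range is refused whole. The fingers move at their own pace and stop on an object; "squeeze" is the grip in N (left out, the last holds). Time passes only in rows, so rows that do not move let the fingers close. It gives the time, the measured TCP pose, the force, the opening and the grip force at its end, in the units of the state.
- telemetry.get_obs(): the state, without advancing time (a new reading comes with each control period).
- eyes.read_camera(name): name is "side" or "top" or "wrist"; returns a dict with "pixels" (384x512x3 uint8, red, green, blue), "mtx" (3x3 intrinsics, pixels), "origin" and "orientation" of the camera in the world. Camera axes: x right, y down, z forward; pixel columns grow to the right and rows downward; lengths in m; the calibration is good to about 2 mm. A picture is of the moment at which its call begins. There is no depth.
- env.sign_off(): hands the job in; it is judged then, once.
Trained networks look in a picture, given as the dict that the camera call returned (one of the last four; its "shot" number tells which), for a name from the list of things; names that differ only in an ending like _2 or _b are one class to them, and where a whole thing is asked for, a point or a joint stands for the part that bears it (a point fixed in the world has none). Each returns a list of dicts, best first, with "p" (0 to 1); they miss things now and then, are a little off and sometimes report something else, mostly with a low value. They report only what shows in the picture. A call takes as long as a camera call.
- models.search_frame(picture, target): "centre" ([column, row] in pixels, amid what is visible of it).
- models.cut_out(picture, target): "pixels" (384x512 bool, what is visible of it) and "centre" ([column, row] in pixels, amid what is visible of it).
The state is a dict: "time_s": time; "qpos": joint angles; "joint_velocities": joint speeds; "effort": joint torques, N m; "tool_pos": TCP position; "tool_rot": TCP orientation; "force": force on the tool from outside, world axes, zero at the start; "wrist_torque": the same for the moment, N m; "grip_width": finger opening in m; "grasp_force": force on a finger pad.
Only numpy, scipy, OpenCV 4.12 (cv2) and the standard library are available. Lean on these libraries where they do the work, as an engineer would, in place of code of your own. Each camera call takes 0.05 s, during which the arm holds its last target. There are 200 camera calls.

## Task

On the control box with the orange dial, lay a fingertip lightly on the dial and turn it by friction, click by click, until its white pointer rests in the click at the box's green dot; then press the orange button on the same box fully down and let it come up again. Leave the blue dial and its button alone, and do not move the other things on the counter.

Things in the scene. Friction and masses are not known exactly. Their poses are not given: they have to be found in the camera images.
- amber_box: fixed white box with the ORANGE dial (left, +y half) and button (right half), 140 x 210 x 40 mm; origin at the centre of its underside, z up, +x away from the robot (yaw within 0.2 rad). The orange and the blue box may change places
- amber_dial (a joint): orange dial's angle, rad, 0 to 3.14, growing CLOCKWISE from above. Clicks at 0, 0.524, 1.047, 1.571, 2.094 (the green dot), 2.618, 3.142; starts in one of the first four and can overshoot. About 0.03 N m turns it over a click; let go, it falls into the nearest one. The white pointer points to the box's +y at 0, to its +x at 1.571
- amber_dial_axis (a point): centre of the orange dial's top when not pressed (fixed to the box). Knurled dial, 90 mm across, upright axis, flat top, 8 mm proud of a dark collar 103 mm across: press a fingertip on the top 25 to 30 mm off the axis and draw it round. It also yields down up to 6 mm on a spring: 3 N to start, 10 N at the bottom; 3 to 4 mm is a good press
- amber_pointer (a point): outer end of the white pointer line on the orange dial, 44 mm from the axis, on the dial's top; turns with it
- amber_green_dot (a point): centre of the green dot, 12 mm across, on the orange box's top outside the dial, 60.5 mm from the dial axis; the other settings have small black dots
- amber_button (a joint): travel of the orange push button in m: 0 up, 0.006 fully down; springs back; 5 N holds it down
- amber_button_top (a point): centre of the top of the orange button, 28 mm across, about 104 mm to the right of the dial axis, facing up; sinks as it is pressed
- blue_box: identical fixed white control box, with BLUE dial and button; origin and axes as for the orange one; to be left alone
- blue_dial (a joint): angle of the blue dial in rad, as for the orange one; to be left as it is
- blue_pointer (a point): outer end of the white pointer on the blue dial, 44 mm from its axis
- blue_button (a joint): travel of the blue button in m; leave it at 0
- jar_honey: jar of honey with a yellow lid, 68 x 68 x 112 mm, loose; origin at the centre of its underside
- mug: white mug, 83 x 113 x 93 mm, loose; origin under its centre
- biscuit_box: upright biscuit carton, 55 x 105 x 172 mm, loose; origin at the centre of its underside
- till_roll: white paper till roll standing on end, 57 mm across, 57 mm high, loose; origin at the centre of its underside
- card_terminal: black card payment terminal, 170 x 79 x 43 mm, loose; origin at the centre of its underside
- rubber_stamp: rubber stamp with a wooden handle, 25 x 50 x 76 mm, loose; origin at the centre of its underside

How it is judged (in metres and radians):
On the way, in this order (a step that is already met when the one before it is completed fails the run):
1. a finger touches the orange dial's box while the dial is still short of the green dot (contact force between the fingers and amber_box above 0.3 N and value of joint amber_dial below 1.9 rad), for 0.1 s.
2. the orange dial rests in the click at the green dot, no finger on its box (value of joint amber_dial between 1.95 and 2.24 rad and contact force between the fingers and amber_box below 0.1 N), for 0.2 s.
3. the orange button is pressed fully down (value of joint amber_button above 0.0045 m), for 0.02 s.
At the end, for the whole second after the job is handed in: The orange dial rests in the click at the green dot (joint 2.094 within 0.145 rad) and the orange button, having been pressed at least 4.5 mm after the dial was set and released, is up again (value of joint amber_dial between 1.95 and 2.24 rad and velocity of joint amber_dial between -0.1 and 0.1 rad/s and value of joint amber_button below 0.0015 m); the robot touches nothing.
It fails at once if the blue dial is turned (its pointer end shifts more than 15 mm) (distance of blue_pointer from where it was at the start of the episode above 0.015 m).
It fails at once if the blue button is pressed (more than 3 mm) (value of joint blue_button above 0.003 m).
It fails at once if the orange dial's box is pressed with more than 45 N (contact force between the fingers and amber_box above 45 N).
It fails at once if one of the loose things is moved more than 25 mm, or lifted (distance of any of jar_honey, mug, biscuit_box, till_roll, card_terminal, rubber_stamp from where it was at the start of the episode above 0.025 m).
It also fails if it takes over 56 s, if anything falls off the work surface, if the arm or the gripper's body presses on something with over 40 N, if the wrist force passes 120 N, or if a joint passes its speed limit or range.

## Working session

There is one attempt and no reset: what is moved stays moved. The work goes in short steps, Python scripts to look and compute and a tool call to move; the robot and the scene stay as the last step left them, time stands still between calls to the robot, and variables do not carry over. Pictures are saved under pics/ and viewed, at most 10 in all, crops included, and the job is handed in when it is done.

Besides the shell and the picture viewer there is one more tool, called after "Call:" as name(argument=value, ...), one argument or row to a line, values as JSON. drive_tool: Moves the arm, as the interface text tells. Its arguments: {"type":"object","properties":{"angular":{"type":"array","items":{"type":"array","items":{"type":"number"}}},"delta_pos":{"type":"array","items":{"type":"array","items":{"type":"number"}}},"gripper":{"type":"array","items":{"type":"number"}},"squeeze":{"type":"number"}},"required":["angular","delta_pos","gripper"]}

```bash
mkdir -p pics; cat > h.py <<'E'
import numpy as np, cv2
from cell import telemetry, eyes, env, models
def ray(p,uv):
    d=np.linalg.inv(p["mtx"])@np.array([uv[0],uv[1],1.]); return np.array(p["origin"]),rot(p)@d
def rot(p):
    o=np.array(p["orientation"],float)
    if o.shape==(3,3): return o
    from scipy.spatial.transform import Rotation as R
    return R.from_euler("xyz",o,degrees=True).as_matrix()
def at_z(p,uv,z):
    o,d=ray(p,uv); return o+d*(z-o[2])/d[2]
def proj(p,X):
    c=np.array(p["mtx"])@(rot(p).T@(np.array(X)-np.array(p["origin"]))); return c[:2]/c[2]
def save(p,n): cv2.imwrite("pics/"+n,cv2.cvtColor(p["pixels"],cv2.COLOR_RGB2BGR))
E
python3 - <<'E'
from h import *
s=telemetry.get_obs(); print(s["time_s"],s["tool_pos"],s["tool_rot"],s["force"],env.finger_overhang)
ims=[]
for n in("top","side"):
    p=eyes.read_camera(n); ims.append(p["pixels"]); print(n,p["origin"],p["orientation"])
    for t,z in(("amber_dial_axis",.05),("amber_pointer",.05),("amber_green_dot",.04),("amber_button_top",.05),("amber_box",.02),("blue_box",.02),("jar_honey",.06),("mug",.05),("biscuit_box",.09),("till_roll",.03),("card_terminal",.02),("rubber_stamp",.04)):
        r=models.search_frame(p,t)
        for q in r[:2]: print(t,np.round(q["centre"]),round(q["p"],2),np.round(at_z(p,q["centre"],z),3))
im=cv2.cvtColor(np.vstack(ims),cv2.COLOR_RGB2BGR); cv2.imwrite("pics/a.png",cv2.resize(im[:384],(800,600),interpolation=cv2.INTER_CUBIC)); cv2.imwrite("pics/b.png",cv2.resize(im[384:],(800,600)))
E
```

```text
0.0 [ 0.20413617 -0.61657508  0.23545396] [-1.79891753e+02  5.48693942e-03  1.83247459e+01] [-0.0193526   0.26353692 -0.83181642] 0.014
top [ 0.34540741 -0.310548    1.33518222] [-169.56209787   -0.94328601  -89.63403953]
amber_dial_axis [269. 222.] 0.63 [ 0.497 -0.362  0.05 ]
amber_pointer [254. 224.] 0.83 [ 0.491 -0.322  0.05 ]
amber_green_dot [270. 226.] 0.65 [ 0.485 -0.364  0.04 ]
amber_button_top [293. 233.] 0.39 [ 0.467 -0.425  0.05 ]
amber_box [146. 231.] 0.61 [ 0.472 -0.032  0.02 ]
amber_box [265. 222.] 0.57 [ 0.501 -0.352  0.02 ]
blue_box [161. 230.] 0.74 [ 0.474 -0.07   0.02 ]
jar_honey [225. 142.] 0.85 [ 0.711 -0.242  0.06 ]
mug [315. 164.] 0.75 [ 0.656 -0.487  0.05 ]
biscuit_box [278. 134.] 0.62 [ 0.725 -0.384  0.09 ]
till_roll [277. 166.] 0.62 [ 0.653 -0.385  0.03 ]
till_roll [316. 161.] 0.28 [ 0.669 -0.493  0.03 ]
card_terminal [356. 249.] 0.66 [ 0.429 -0.598  0.02 ]
rubber_stamp [218. 175.] 0.52 [ 0.624 -0.222  0.04 ]
side [0.18635483 0.48329981 0.50665357] [-115.83495531    0.68455979 -153.90398883]
amber_dial_axis [302. 212.] 0.86 [ 0.463 -0.294  0.05 ]
amber_dial_axis [275. 240.] 0.36 [ 0.47  -0.147  0.05 ]
amber_pointer [298. 211.] 0.89 [ 0.473 -0.293  0.05 ]
amber_pointer [254. 194.] 0.45 [ 0.616 -0.333  0.05 ]
amber_green_dot [301. 211.] 0.7 [ 0.473 -0.316  0.04 ]
amber_box [302. 213.] 0.7 [ 0.477 -0.339  0.02 ]
blue_box [254. 274.] 0.63 [ 0.476 -0.058  0.02 ]
jar_honey [206. 190.] 0.97 [ 0.742 -0.285  0.06 ]
jar_honey [316. 190.] 0.2 [ 0.465 -0.412  0.06 ]
mug [269. 171.] 0.84 [ 0.648 -0.495  0.05 ]
biscuit_box [236. 165.] 0.83 [ 0.719 -0.413  0.09 ]
till_roll [256. 192.] 0.96 [ 0.636 -0.383  0.03 ]
till_roll [230. 223.] 0.59 [ 0.616 -0.201  0.03 ]
card_terminal [345. 181.] 0.58 [ 0.427 -0.586  0.02 ]
card_terminal [232. 164.] 0.3 [ 0.826 -0.569  0.02 ]
rubber_stamp [229. 220.] 0.64 [ 0.616 -0.194  0.04 ]
```

View pics/a.png

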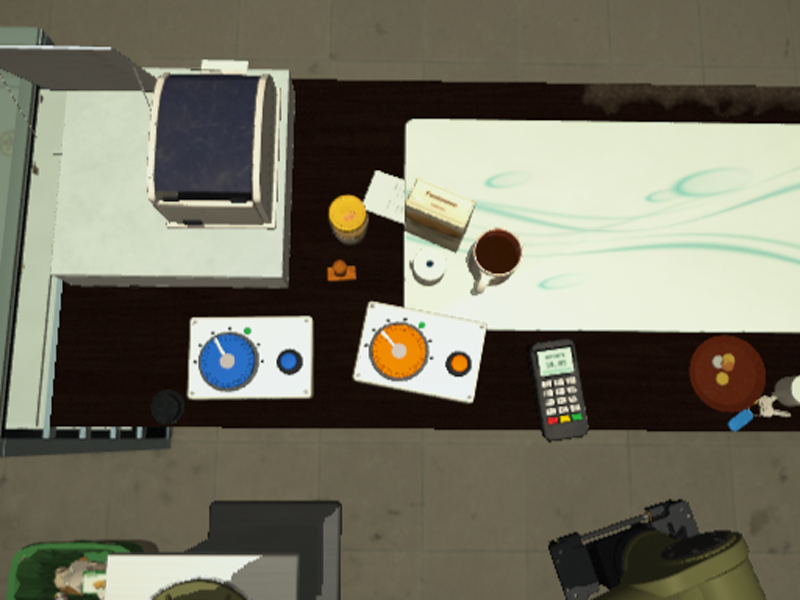

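View pics/b.png

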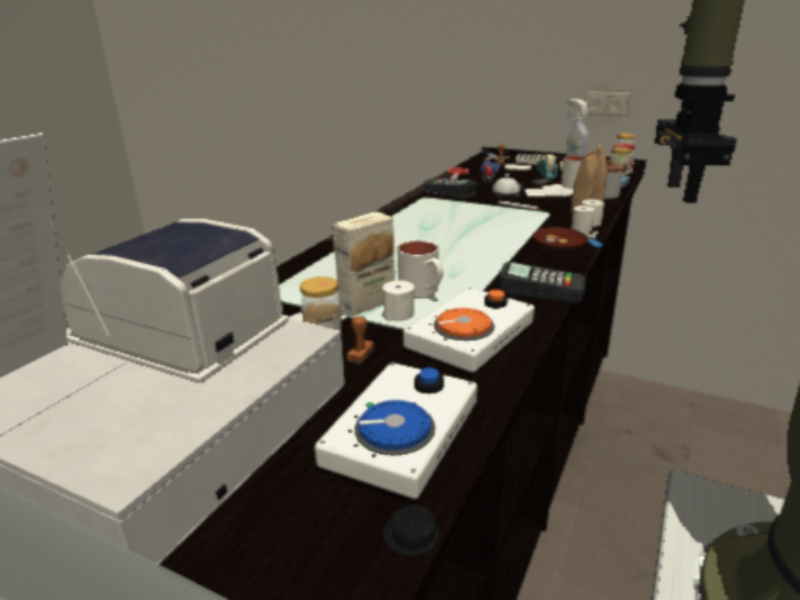

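The top view shows the orange box at about (421,352), with its dial at (399,350), button at (459,363) and green dot at (421,324). The pointer runs up-left to (383,330). The blue box is to the left, and the loose things are clear of the dial. Next I'll refine the positions by colour.

```bash
cat >> h.py <<'E'
def blobs(p,h0,h1,smin=150,vmin=80,amin=8):
    hsv=cv2.cvtColor(p["pixels"],cv2.COLOR_RGB2HSV); m=cv2.inRange(hsv,(h0,smin,vmin),(h1,255,255))
    n,l,st,c=cv2.connectedComponentsWithStats(m)
    return [(c[i],st[i,4],l==i) for i in np.argsort(-st[1:,4])+1 if st[i,4]>=amin]
def tool(d,yaw):
    a=np.radians(yaw); return np.array([np.cos(a)*d[0]+np.sin(a)*d[1],np.sin(a)*d[0]-np.cos(a)*d[1],-d[2]])*100
E
python3 - <<'E'
from h import *
p=eyes.read_camera("top")
for n,a,b in(("or",8,20),("gr",45,80)):
    for c,A,m in blobs(p,a,b):
        if 220<c[0]<320 and 180<c[1]<270: print(n,c,A,at_z(p,c,.05))
hull=max((b for b in blobs(p,8,20) if 220<b[0][0]<320 and 200<b[0][1]<270),key=lambda b:b[1])
ys,xs=np.nonzero(hull[2]); e=cv2.fitEllipse(cv2.convexHull(np.c_[xs,ys].astype(np.int32))); print(e)
s=telemetry.get_obs(); 
D=at_z(p,e[0],.055); print("dial",D, "shift cm", tool(np.array([D[0],D[1],.2])-s["tool_pos"],s["tool_rot"][2]))
E
```

```text
or [255.23264312 224.6638246 ] 821 [ 0.48838318 -0.32514444  0.05      ]
or [293.44444444 232.11111111] 99 [ 0.46941375 -0.42652919  0.05      ]
((254.94032287597656, 224.1876983642578), (34.10345458984375, 34.27183532714844), 148.29200744628906)
dial [ 0.4890837  -0.32430581  0.055     ] shift cm [ 36.23538358 -18.841378     3.65708491]
```

Call:
drive_tool(
  angular=[
    [0,0,0],
    [0,0,0],
    [0,0,0],
    [0,0,0],
    [0,0,0],
    [0,0,0],
    [0,0,0],
    [0,0,0],
    [0,0,0],
    [0,0,0],
    [0,0,0],
    [0,0,0],
    [0,0,0],
    [0,0,0],
  ],
  delta_pos=[
    [2.5,-1.5,0],
    [2.5,-1.5,0],
    [2.5,-1.5,0],
    [2.5,-1.5,0],
    [2.5,-1.5,0],
    [2.5,-1.5,0],
    [2.5,-1.5,0],
    [2.5,-1.5,0],
    [2.5,-1.5,0],
    [2.5,-1.5,0],
    [2.5,-1.5,0],
    [2.5,-1.5,0],
    [2,-1,0],
    [0,0,0],
  ],
  gripper=[0,0,0,0,0,0,0,0,0,0,0,0,0,0],
)

```text
time_s: 2.75
tool_pos: [0.4512, -0.3325, 0.2368]
tool_rot: [-180.0, -0.1, 18.7]
force: [-0.7, -0.1, 1.3]
grip_width: 0.0006
grasp_force: 0.0
```

```bash
python3 - <<'E'
from h import *
p=eyes.read_camera("wrist"); save(p,"w1.png")
s=telemetry.get_obs(); print(s["time_s"],s["tool_pos"],s["tool_rot"],s["force"],s["grip_width"],p["origin"])
for t in ("amber_dial_axis","amber_pointer","amber_green_dot","amber_button_top"):
    for q in models.search_frame(p,t)[:2]: print(t,q["centre"],q["p"],at_z(p,q["centre"],.053))
E
```

```text
2.8 [ 0.44943251 -0.33473058  0.23673275] [ 1.79988313e+02 -1.66581913e-02  1.85307779e+01] [-0.61938766 -0.38071329  0.06782127] 0.00014146476236459132 [ 0.52380901 -0.3072137   0.38432998]
amber_dial_axis [460.6, 51.8] 0.73 [ 0.65307857 -0.49769218  0.053     ]
amber_dial_axis [284.8, 144.1] 0.58 [ 0.49643116 -0.34932534  0.053     ]
amber_pointer [263.2, 137.8] 0.87 [ 0.49517707 -0.32225055  0.053     ]
amber_pointer [30.5, 78.3] 0.58 [ 0.47369872 -0.05194089  0.053     ]
amber_green_dot [286.9, 144.2] 0.58 [ 0.49712936 -0.35176288  0.053     ]
amber_button_top [337.4, 188.2] 0.79 [ 0.46583551 -0.43126722  0.053     ]
amber_button_top [288.2, 147.6] 0.27 [ 0.4938041  -0.35467076  0.053     ]
```

View pics/w1.png

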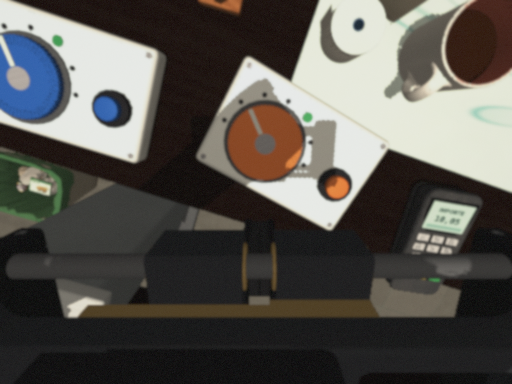

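The wrist view shows the dial hub at (265,144), pointer end at (250,109), green dot at (308,118) and button at (337,184).

```bash
python3 - <<'E'
from h import *
p=eyes.read_camera("wrist")
for c,A,m in blobs(p,4,20,120,50):
    if 215<c[0]<360 and 90<c[1]<210: print("o",c,A,at_z(p,c,.053))
m=[b for b in blobs(p,45,80,100,60) if 290<b[0][0]<320 and 100<b[0][1]<130]
G=at_z(p,m[0][0] if m else (308,118),.04); C=at_z(p,(264.5,144),.055); P=at_z(p,(250,109),.055); B=at_z(p,(337,184),.055)
print("G",G,"C",C,"P",P,"B",B)
u=(B-C)[:2]; psi=np.arctan2(u[0],-u[1]); print("CB",np.linalg.norm(u),"yaw",psi)
ang=lambda v:np.degrees(np.arctan2(v[0],v[1]))+np.degrees(psi)
print("pointer",ang(P-C),np.linalg.norm((P-C)[:2]),"green",ang(G-C),np.linalg.norm((G-C)[:2]))
E
```

```text
o [261.15893386 137.35291214] 4052 [ 0.49058206 -0.32559473  0.053     ]
o [333.86157025 180.80991736] 484 [ 0.46802172 -0.42881877  0.053     ]
G [ 0.53539617 -0.3648806   0.04      ] C [ 0.48456424 -0.33177379  0.055     ] P [ 0.51738606 -0.30315146  0.055     ] B [ 0.46575417 -0.43342273  0.055     ]
CB 0.1033746894845448 yaw -0.1829794860958613
pointer 38.42592681858052 0.04354893370656288 green 112.59222785410984 0.06066255349912555
```

Call:
drive_tool(
  angular=[
    [0,0,0.11],
    [0,0,0.11],
    [0,0,0.105],
    [0,0,0],
    [0,0,0],
    [0,0,0],
    [0,0,0],
    [0,0,0],
    [0,0,0],
  ],
  delta_pos=[
    [0,0,0],
    [0,0,0],
    [0,0,0],
    [2,-1.9,3],
    [2,-1.9,3],
    [0,0,3],
    [0,0,3],
    [0,0,2],
    [0,0,0],
  ],
  gripper=[0,0,0,0,0,0,0,0,0],
)

```text
time_s: 3.95
tool_pos: [0.4857, -0.298, 0.0932]
tool_rot: [-179.8, 0.3, -0.4]
force: [-0.3, 0.6, 0.1]
grip_width: 0.0003
grasp_force: 0.0
```

```bash
python3 - <<'E'
from h import *
L=[]
for n in ("wrist","side","top"):
    p=eyes.read_camera(n)
    if n!="wrist": save(p,n+"2.png")
    else: save(p,"w2.png")
    s=telemetry.get_obs(); L.append(np.r_[s["tool_pos"],s["tool_rot"],s["force"]])
print(s["time_s"],np.round(L,4))
a=[cv2.imread("pics/w2.png")[:, :400],cv2.resize(cv2.imread("pics/side2.png")[180:260,250:350],(400,384*400//480),interpolation=cv2.INTER_CUBIC)]
b=np.zeros_like(a[0]); b[:a[1].shape[0]]=a[1]; cv2.imwrite("pics/c2.png",np.hstack([a[0],b]))
E
```

```text
4.1 [[ 4.871000e-01 -2.986000e-01  9.540000e-02 -1.799183e+02  1.556000e-01
  -3.768000e-01  1.263000e-01 -1.166600e+00 -8.700000e-02]
 [ 4.883000e-01 -2.991000e-01  9.690000e-02  1.799937e+02  5.400000e-03
  -3.655000e-01 -1.360000e-02 -7.310000e-01  4.247000e-01]
 [ 4.890000e-01 -2.993000e-01  9.780000e-02  1.799348e+02 -9.050000e-02
  -3.590000e-01  8.420000e-02 -6.199000e-01  6.547000e-01]]
```

View pics/c2.png

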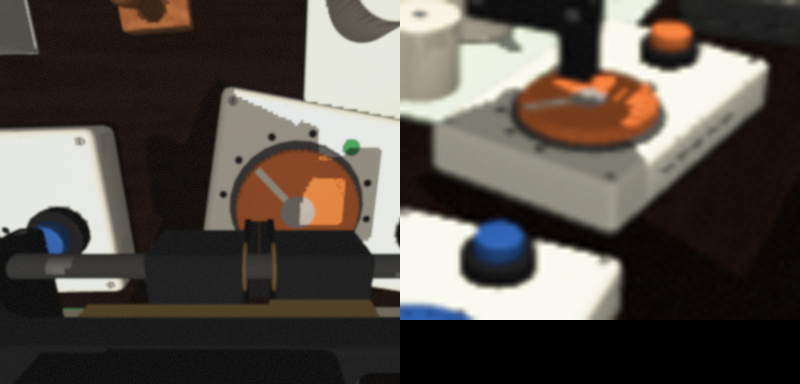

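The pointer aims at the second dot, so the dial is at 0.524 and needs +90°. I'll descend now.

Call:
drive_tool(
  angular=[
    [0,0,0],
    [0,0,0],
    [0,0,0],
    [0,0,0],
    [0,0,0],
  ],
  delta_pos=[
    [0,-0.2,1.2],
    [0,0,1.2],
    [0,0,0.3],
    [0,0,0],
    [0,0,0],
  ],
  gripper=[0,0,0,0,0],
)

```text
time_s: 4.6
tool_pos: [0.4887, -0.2963, 0.0696]
tool_rot: [180.0, -0.0, -0.3]
force: [-0.2, -0.0, 0.0]
grip_width: 0.0002
grasp_force: 0.0
```

Call:
drive_tool(
  angular=[
    [0,0,0],
    [0,0,0],
    [0,0,0],
  ],
  delta_pos=[
    [0,0,0.4],
    [0,0,0],
    [0,0,0],
  ],
  gripper=[0,0,0],
)

```text
time_s: 4.9
tool_pos: [0.489, -0.2966, 0.0661]
tool_rot: [180.0, -0.0, -0.3]
force: [-0.0, -0.1, 2.6]
grip_width: -0.0
grasp_force: 1.4
```

Call:
drive_tool(
  angular=[
    [0,0,0],
    [0,0,0],
    [0,0,0],
  ],
  delta_pos=[
    [0,0,0.3],
    [0,0,0],
    [0,0,0],
  ],
  gripper=[0,0,0],
)

```text
time_s: 5.2
tool_pos: [0.4891, -0.2965, 0.0634]
tool_rot: [180.0, -0.1, -0.3]
force: [-0.5, 0.4, 6.7]
grip_width: 0.0008
grasp_force: 3.0
```

Call:
drive_tool(
  angular=[
    [0,0,0],
    [0,0,0],
    [0,0,0],
    [0,0,0],
    [0,0,0],
    [0,0,0],
    [0,0,0],
    [0,0,0],
    [0,0,0],
    [0,0,0],
    [0,0,0],
    [0,0,0],
    [0,0,0],
  ],
  delta_pos=[
    [0.245,0.01,0],
    [0.245,0.03,0],
    [0.24,0.05,0],
    [0.23,0.08,0],
    [0.22,0.1,0],
    [0.22,0.11,0],
    [0.21,0.13,0],
    [0.19,0.15,0],
    [0.18,0.16,0],
    [0.16,0.18,0],
    [0.15,0.19,0],
    [0.13,0.21,0],
    [0,0,0],
  ],
  gripper=[0,0,0,0,0,0,0,0,0,0,0,0,0],
)

```text
time_s: 6.5
tool_pos: [0.5143, -0.3103, 0.0637]
tool_rot: [180.0, -0.2, -0.3]
force: [1.3, 2.0, 6.2]
grip_width: 0.0004
grasp_force: 3.0
```

```bash
python3 - <<'E'
from h import *
p=eyes.read_camera("wrist"); save(p,"w3.png")
s=telemetry.get_obs(); print(s["tool_pos"],s["force"])
q=eyes.read_camera("side"); save(q,"s3.png")
a=cv2.imread("pics/w3.png")[100:340,180:500]; b=cv2.resize(cv2.imread("pics/s3.png")[180:240,250:330],(320,240),interpolation=cv2.INTER_CUBIC)
cv2.imwrite("pics/c3.png",np.hstack([a,b]))
E
```

```text
[ 0.51429558 -0.31024344  0.06371299] [0.4150603  0.81600434 5.93510333]
```

View pics/c3.png

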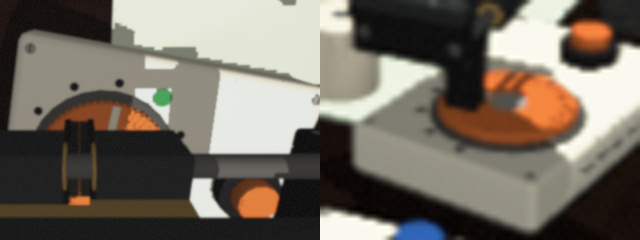

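The pointer at (115,115) now sits at the 90° dot, one click short of green. One more 30° turn, then lift.

Call:
drive_tool(
  angular=[
    [0,0,0],
    [0,0,0],
    [0,0,0],
    [0,0,0],
    [0,0,0],
    [0,0,0],
    [0,0,0],
    [0,0,0],
    [0,0,0],
    [0,0,0],
    [0,0,0],
    [0,0,0],
    [0,0,0],
  ],
  delta_pos=[
    [0.11,0.215,0],
    [0.1,0.225,0],
    [0.075,0.23,0],
    [0.055,0.235,0],
    [0.03,0.24,0],
    [0.01,0.245,0],
    [0,0,0],
    [0,0,-0.5],
    [0,0,-2.5],
    [-3,0,-3],
    [-3,0,-3],
    [-3,0,0],
    [0,0,0],
  ],
  gripper=[0,0,0,0,0,0,0,0,0,0,0,0,0],
)

```text
time_s: 7.9
tool_pos: [0.4223, -0.3252, 0.153]
tool_rot: [179.9, 0.2, -0.5]
force: [0.2, -0.6, -0.2]
grip_width: 0.0005
grasp_force: 0.0
```

```bash
python3 - <<'E'
from h import *
p=eyes.read_camera("wrist"); save(p,"w4.png")
for c,A,m in blobs(p,4,20,120,50,200): print(c,A,at_z(p,c,.053))
for t in ("amber_pointer","amber_button_top"):
    for q in models.search_frame(p,t)[:2]: print(t,q["centre"],q["p"],at_z(p,q["centre"],.053))
eyes.read_camera("side");eyes.read_camera("side")
s=telemetry.get_obs(); print(s["time_s"],s["tool_pos"],s["force"])
E
```

```text
[257.90341734 118.20886661] 7579 [ 0.49155867 -0.32475222  0.053     ]
[241.58574847 309.58388726] 3761 [ 0.29068527 -0.30486452  0.053     ]
[374.1486911  143.60209424] 955 [ 0.46843974 -0.42904276  0.053     ]
amber_button_top [374.8, 146.4] 0.78 [ 0.46592504 -0.42990879  0.053     ]
8.15 [ 0.42712532 -0.32324794  0.15196167] [0.97014364 1.04865419 0.04686887]
```

View pics/w4.png

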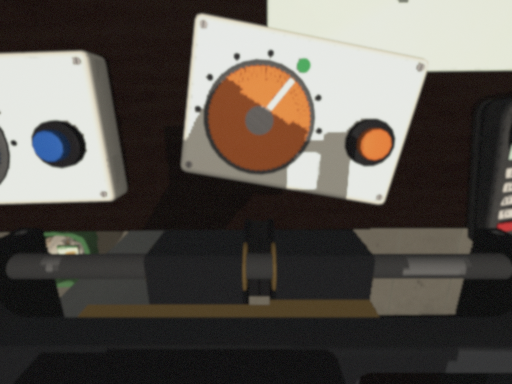

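The pointer, from (259,121) to (292,81), aims straight at the green dot at (304,65). Now the button.

Call:
drive_tool(
  angular=[
    [0,0,0],
    [0,0,0],
    [0,0,0],
    [0,0,0],
    [0,0,0],
    [0,0,0],
    [0,0,0],
    [0,0,0],
  ],
  delta_pos=[
    [1.1,2.6,0],
    [1,2.6,0],
    [1,2.6,0],
    [1,2.6,0],
    [0,0,3],
    [0,0,2.5],
    [0,0,0],
    [0,0,0],
  ],
  gripper=[0,0,0,0,0,0,0,0],
)

```text
time_s: 8.95
tool_pos: [0.4674, -0.4274, 0.0969]
tool_rot: [-179.9, 0.1, -0.2]
force: [-0.0, 0.2, 0.9]
grip_width: 0.0006
grasp_force: 0.0
```

Call:
drive_tool(
  angular=[
    [0,0,0],
    [0,0,0],
    [0,0,0],
    [0,0,0],
  ],
  delta_pos=[
    [0,0,0.5],
    [0,0,0.5],
    [0,0,0],
    [0,0,0],
  ],
  gripper=[0,0,0,0],
)

```text
time_s: 9.35
tool_pos: [0.467, -0.4282, 0.088]
tool_rot: [180.0, -0.0, -0.3]
force: [1.4, 0.3, -0.0]
grip_width: 0.0004
grasp_force: 0.0
```

Call:
drive_tool(
  angular=[
    [0,0,0],
    [0,0,0],
    [0,0,0],
  ],
  delta_pos=[
    [0,0,0.5],
    [0,0,0],
    [0,0,0],
  ],
  gripper=[0,0,0],
)

```text
time_s: 9.65
tool_pos: [0.4668, -0.428, 0.0824]
tool_rot: [-180.0, 0.0, -0.3]
force: [0.5, -0.3, 0.3]
grip_width: 0.0003
grasp_force: 0.0
```

Call:
drive_tool(
  angular=[
    [0,0,0],
    [0,0,0],
    [0,0,0],
  ],
  delta_pos=[
    [0,0,0.4],
    [0,0,0],
    [0,0,0],
  ],
  gripper=[0,0,0],
)

```text
time_s: 9.95
tool_pos: [0.4668, -0.428, 0.0783]
tool_rot: [-180.0, 0.0, -0.3]
force: [0.2, -0.3, -1.0]
grip_width: 0.0006
grasp_force: 0.0
```

Call:
drive_tool(
  angular=[
    [0,0,0],
    [0,0,0],
    [0,0,0],
  ],
  delta_pos=[
    [0,0,0.4],
    [0,0,0],
    [0,0,0],
  ],
  gripper=[0,0,0],
)

```text
time_s: 10.25
tool_pos: [0.4672, -0.4284, 0.075]
tool_rot: [180.0, -0.0, -0.3]
force: [-0.2, -1.2, 1.6]
grip_width: 0.0003
grasp_force: 1.1
```

Call:
drive_tool(
  angular=[
    [0,0,0],
    [0,0,0],
    [0,0,0],
  ],
  delta_pos=[
    [0,0,0.3],
    [0,0,0],
    [0,0,0],
  ],
  gripper=[0,0,0],
)

```text
time_s: 10.55
tool_pos: [0.4672, -0.4284, 0.072]
tool_rot: [180.0, -0.0, -0.3]
force: [0.3, -0.6, 4.1]
grip_width: 0.0004
grasp_force: 2.0
```

Call:
drive_tool(
  angular=[
    [0,0,0],
    [0,0,0],
    [0,0,0],
  ],
  delta_pos=[
    [0,0,0.2],
    [0,0,0],
    [0,0,0],
  ],
  gripper=[0,0,0],
)

```text
time_s: 10.85
tool_pos: [0.4673, -0.4284, 0.0705]
tool_rot: [179.9, -0.0, -0.3]
force: [0.2, -0.4, 7.5]
grip_width: 0.0006
grasp_force: 3.6
```

Call:
drive_tool(
  angular=[
    [0,0,0],
    [0,0,0],
    [0,0,0],
  ],
  delta_pos=[
    [0,0,0.15],
    [0,0,0],
    [0,0,0],
  ],
  gripper=[0,0,0],
)

```text
time_s: 11.15
tool_pos: [0.4673, -0.4284, 0.0703]
tool_rot: [179.9, -0.0, -0.3]
force: [-2.9, 2.6, 15.4]
grip_width: 0.0003
grasp_force: 7.0
```

The button has hit its stop: the force rose sharply with almost no further travel. Releasing.

Call:
drive_tool(
  angular=[
    [0,0,0],
    [0,0,0],
    [0,0,0],
    [0,0,0],
    [0,0,0],
    [0,0,0],
    [0,0,0],
  ],
  delta_pos=[
    [0,0,-1],
    [0,0,-2.5],
    [0,0,-3],
    [-3,0,-3],
    [-3,0,0],
    [0,0,0],
    [0,0,0],
  ],
  gripper=[0,0,0,0,0,0,0],
)

```text
time_s: 11.85
tool_pos: [0.406, -0.4276, 0.1624]
tool_rot: [-180.0, 0.0, -0.4]
force: [1.1, -0.2, 0.2]
grip_width: 0.0002
grasp_force: 0.0
```

```bash
python3 - <<'E'
from h import *
p=eyes.read_camera("wrist"); save(p,"w5.png")
s=telemetry.get_obs(); print(s["time_s"],s["tool_pos"],s["force"])
E
```

```text
11.9 [ 0.40692912 -0.42709664  0.16224298] [ 0.21141268 -0.26011496 -0.56563228]
```

View pics/w5.png

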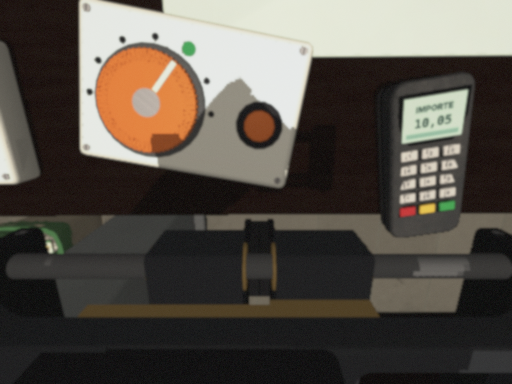

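The pointer, from (146,101) to (174,63), still aims at the green dot at (189,48). The button at (259,125) is free of the finger, and the arm is clear.

```bash
python3 -c "
from cell import env
print(env.sign_off())"
```

```text
the job is handed in; nothing more can be done
None
```

The orange dial rests in the click at the green dot, and the orange button was pressed down to its stop and let go. The blue dial and button and the loose things were not touched. The job is handed in, but `sign_off` gave no verdict.

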